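# Park the microscope objectives in order of height

## Task

Line up the four microscope objectives on the parking rack in order of height, one standing upright in the middle of each round mark: the shortest on the mark next to the red end block, the tallest on the mark farthest from it. They are delicate optics, so set each one down gently, do not drop, knock or tip any, and leave the flask, the slide box and the oil bottle where they are.

Things in the scene. Friction and masses are not known exactly. Their poses are not given: they have to be found in the camera images.
- obj_yellow_center (a point): The shortest microscope objective, 46 mm tall overall: a round metal lens barrel 32 mm in diameter on a black screw-on storage foot 34 mm in diameter and 10 mm high, with a yellow cone-shaped collar at its top and a short black nose 14 mm in diameter (collar and nose are the top 14 mm). Loose, standing upright. This point is on its axis, half-way up (23 mm above its underside); z is along its axis, its nose upward.
- obj_green_center (a point): The second shortest microscope objective, 54 mm tall overall: a round metal lens barrel 32 mm in diameter on a black screw-on storage foot 34 mm in diameter and 10 mm high, with a green cone-shaped collar at its top and a short black nose 14 mm in diameter (collar and nose are the top 14 mm). Loose, standing upright. This point is on its axis, half-way up (27 mm above its underside); z is along its axis, its nose upward.
- obj_blue_center (a point): The second tallest microscope objective, 62 mm tall overall: a round metal lens barrel 32 mm in diameter on a black screw-on storage foot 34 mm in diameter and 10 mm high, with a blue cone-shaped collar at its top and a short black nose 14 mm in diameter (collar and nose are the top 14 mm). Loose, standing upright. This point is on its axis, half-way up (31 mm above its underside); z is along its axis, its nose upward.
- obj_pink_center (a point): The tallest microscope objective, 70 mm tall overall: a round metal lens barrel 32 mm in diameter on a black screw-on storage foot 34 mm in diameter and 10 mm high, with a bright pink cone-shaped collar at its top and a short black nose 14 mm in diameter (collar and nose are the top 14 mm). Loose, standing upright. This point is on its axis, half-way up (35 mm above its underside); z is along its axis, its nose upward.
- rack: Parking rack, fixed: a flat grey plate 70 mm (its x) by 310 mm (its y) and 10 mm high, lying on the bench. Its origin is the centre of its underside; z up. On its flat top (10 mm above the bench) four round dark marks with white rims, 54 mm across, stand in a row along its y axis at y = -90, -30, +30 and +90 mm, x = 0. A low end block is fixed on it at each end, one red and one plain metal; which end has the red one differs from start to start.
- end_red: The red end block, fixed on top of the rack at one of its ends, centred across it: 60 by 18 mm and 14 mm high (its top 24 mm above the bench). Its origin is the centre of its underside, 142 mm from the rack's centre along the rack's y axis (either + or -), so the four marks lie 52, 112, 172 and 232 mm from it along the row.
- flask: Bystander: a clear plastic culture flask lying flat, 70 by 52 mm and 24 mm high, with a red screw cap at its -x end (98 mm long in all). Loose. Origin: centre of the underside of the clear body.
- slidebox: Bystander: a blue slide box with a white lid, 87 by 82 mm and 34 mm high. Loose. Origin: centre of its underside.
- oil: Bystander: a small amber bottle of immersion oil with a black cap, 28 mm in diameter and 55 mm tall, upright. Loose. Origin: centre of its underside.

How it is judged:
By the outcome, as a careful person would: the job done as asked, in the order asked, and still so for the second after the job is handed in, with the robot touching nothing.
It also fails if it takes over 120 s, if anything falls off the work surface, if the arm or the gripper's body presses on something with over 40 N, if the wrist force passes 120 N, or if a joint passes its speed limit or range.

## Robot

A 7-joint arm with a two-finger parallel gripper is mounted at the origin on the work surface. World frame = base frame: x ahead of the robot, y to its left, z up, the work surface at z = 0. Lengths are in m, angles in rad, forces in N, time in s.
With the tool pointing down it reaches from about 0.4 to 0.9 m from the base axis. Payload 5.6 kg.
Tool frame: the origin (TCP) lies at the very end of the fingers, on their centre line; the grasp point (between the pads) lies behind it (tcp_to_grasp is the x of the grasp point in the tool frame, in m); x points along the fingers, y is the direction in which the jaws open and shut, and the axes are right-handed (so a half turn about x gives the same grasp; the last joint's range is limited). The gripper opens to 92 mm and grips with 3 to 60 N. Pads are 20 mm wide; open, the fingers measure 128 mm over their backs; the gripper's body (75 mm by 189 mm) begins 69 mm behind the grasp point.
Start: joints at [-1.341, 0.468, -0.012, 1.603, 0.006, 1.071, -0.056], TCP at [0.175, 0.626, 0.215] pointing down, gripper open.
Joint ranges: [-2.53, 2.53], [-0.31, 2.02], [-1.57, 1.55], [0.28, 2.44], [-1.29, 4.43], [0.15, 1.84], [-2.92, 2.92]. Speed limits (rad/s): [2.57, 2.57, 3.14, 3.14, 3.14, 3.14, 3.14].

## Interface

Orientations are given as a unit quaternion [x, y, z, w].
In Python, from bench import * gives the robot as it stands.
- The arm moves only by the tool play_rows, never from a script. Its argument "series" is a list of rows, each an object of numbers: "tx", "ty", "tz": the shift along the tool's x, y, z in units of 50 mm (1.0 is 50 mm); "rx", "ry", "rz": the turn, a rotation vector about the tool's x, y, z in rad; "jaw": the finger opening in mm, from 0 to 91.9. A call has 1 to 12 rows; each row is the pose to reach, as a shift and turn from the pose commanded when the call began, along the tool's axes at that moment; what a row does not reach only later rows make up. A row lasts 1/8 s, in which the tool goes at most 62.5 mm and 10.7 degrees, less where a joint would pass 70% of its speed; a pose out of reach is approached as far as the arm can. A call with a gripper value outside its range is refused whole. The fingers move at their own pace and stop on an object; "squeeze" is the grip in N (left out, the last holds). Time passes only in rows, so rows that repeat a pose let the fingers close. It gives the time, the measured TCP pose, the force and the opening at its end, in the units of the state.
- observe(): the state, without advancing time (a new reading comes with each control period).
- get_image(name): name is "scene" or "side" or "wrist"; returns a dict with "img" (480x640x3 uint8, red, green, blue), "vertical_fov" (degrees; the focal length in pixels is half the picture's height over the tangent of half this angle, whatever the lens; pixels are square), "cx", "cy" (the principal point, pixels), "R" (3x3) and "t" (3): a world point X has camera coordinates R X + t. Camera axes: x right, y down, z forward; pixel columns grow to the right and rows downward; lengths in m; the calibration is good to about 2 mm. The wrist camera is an equidistant fisheye: a pixel r from the principal point sees the ray r / f radians off the axis. A picture is of the moment at which its call begins. There is no depth.
- job_done(): hands the job in, once; it reports no verdict.
The state is a dict: "t": time; "qpos": joint angles; "joint_vel": joint speeds; "effort": joint torques, N m; "tcp_pos": TCP position; "eef_rot": TCP orientation; "force": force on the tool from outside, world axes, zero at the start; "moment": the same for the moment, N m; "width": opening from 0.0 (shut) to 1.0 (fully open).
Only numpy, scipy, OpenCV 4.12 (cv2) and the standard library are available. Lean on these libraries where they do the work, as an engineer would, in place of code of your own. Each camera call takes 0.05 s, during which the arm holds its last target. There are 200 camera calls.

## Working session

There is one attempt and no reset: what is moved stays moved. The work goes in short steps, Python scripts to look and compute and a tool call to move; the robot and the scene stay as the last step left them, time stands still between calls to the robot, and variables do not carry over. Pictures are saved under pics/ and viewed, about 12 in all and at most 16, crops included, and the job is handed in when it is done.

Besides the shell and the picture viewer there is one more tool, called after "Emit:" as name([rows], argument=value, ...), one row to a line, values as JSON. play_rows: Moves the arm, as the interface text tells. Its arguments: {"type":"object","properties":{"series":{"type":"array","items":{"type":"object","properties":{"tx":{"type":"number"},"ty":{"type":"number"},"tz":{"type":"number"},"rx":{"type":"number"},"ry":{"type":"number"},"rz":{"type":"number"},"jaw":{"type":"number"}}}},"squeeze":{"type":"number"}},"required":["series"]}

```bash
ls; mkdir -p pics
python3 - <<'E'
from bench import *
import cv2
s=observe(); print(s)
for n in ("scene","side","wrist"):
    g=get_image(n); cv2.imwrite(f"pics/{n}0.png",g["img"][:,:,::-1]); print(n,g["vertical_fov"],g["cx"],g["cy"],g["R"],g["t"])
E
```

```text
pics
{'t': 0.0, 'qpos': array([-1.3409936 ,  0.46837372, -0.01159954,  1.60362149,  0.00600652,
        1.07139261, -0.05630771]), 'joint_vel': array([ 0.00038205,  0.00016467,  0.00191991,  0.00071696, -0.00141311,
        0.00078153,  0.00022005]), 'effort': array([ 8.85643362e-05, -5.20581579e+01, -1.22308181e-02, -2.43764055e+01,
       -5.66326431e-02,  1.69767591e-02,  1.44940486e-04]), 'tcp_pos': array([0.17504508, 0.6253813 , 0.21364348]), 'eef_rot': array([ 0.09555519,  0.70057401, -0.09679787,  0.70049657]), 'force': array([ 0.36188817, -0.05714963,  0.36238859]), 'moment': array([-0.02166865, -0.02233235,  0.00890491]), 'width': 0.9990942385016455}
scene 49.060777315176715 320.1857662259299 236.71259914768189 [[ 0.74593394  0.66601698 -0.0019848 ]
 [ 0.39307159 -0.44263903 -0.80595621]
 [-0.53765907  0.60040992 -0.59197183]] [-0.41154106 -0.16526022  1.45562219]
side 50.54225971284594 315.8167681649886 239.5202432258976 [[ 0.68448955 -0.72891173  0.01271773]
 [-0.37935159 -0.37102136 -0.84760576]
 [ 0.62254833  0.57535279 -0.53047407]] [-0.40070152  0.25782182  1.04285648]
wrist 65.70646984690485 318.57000826099187 243.49751232450717 [[ 0.27062987  0.96268258 -0.00131685]
 [ 0.92456729 -0.25953329  0.27895843]
 [ 0.26820665 -0.076712   -0.96030227]] [-0.64883653 -0.03121112  0.39233811]
```

View pics/scene0.png

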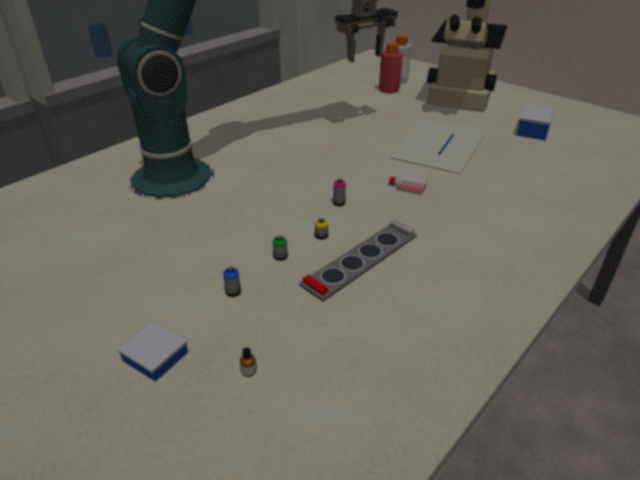

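View pics/side0.png

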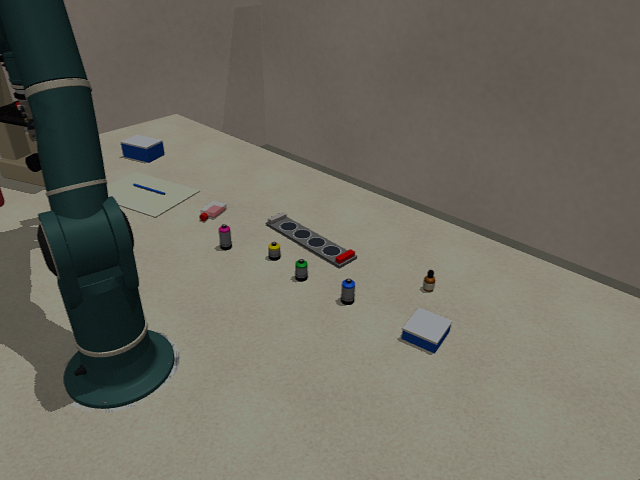

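The scene view shows pink (340,192), yellow (321,228), green (280,247) and blue (232,281). The rack's red block is at (316,285), its plain block at (402,228), and the four marks lie between. The side view agrees. Next I'll measure positions from both views.

```bash
cat > h.py <<'E'
from bench import *
import cv2, numpy as np
from scipy.spatial.transform import Rotation as Rn
H={"obj_yellow":.046,"obj_green":.054,"obj_blue":.062,"obj_pink":.070}
HUE={"obj_yellow":(24,35),"obj_green":(50,85),"obj_blue":(100,118),"obj_pink":(145,170),"red":(-4,5)}
def ray(g,u,v,fish=False):
    f=240/np.tan(np.radians(g["vertical_fov"]/2)); x,y=(u-g["cx"]),(v-g["cy"])
    if fish:
        r=np.hypot(x,y); a=r/f; d=np.array([x/r*np.sin(a),y/r*np.sin(a),np.cos(a)])
    else: d=np.array([x/f,y/f,1.])
    R=np.array(g["R"]); return -R.T@np.array(g["t"]), R.T@(d/np.linalg.norm(d))
def plane(g,u,v,z,fish=False):
    c,d=ray(g,u,v,fish); return c+d*(z-c[2])/d[2]
def tri(rs):
    A=sum(np.eye(3)-np.outer(d,d) for c,d in rs); b=sum((np.eye(3)-np.outer(d,d))@c for c,d in rs)
    return np.linalg.solve(A,b)
def blobs(img,name,smin=110,vmin=40):
    hsv=cv2.cvtColor(np.ascontiguousarray(img),cv2.COLOR_RGB2HSV).astype(int); lo,hi=HUE[name]
    h=hsv[...,0]; h=np.where(h>175,h-180,h) if lo<0 else h
    m=((h>=lo)&(h<=hi)&(hsv[...,1]>smin)&(hsv[...,2]>vmin)).astype(np.uint8)
    n,_,st,ce=cv2.connectedComponentsWithStats(m)
    return sorted([(int(st[i,4]),ce[i].round(1).tolist(),st[i,:4].tolist()) for i in range(1,n) if st[i,4]>12],reverse=True)[:5]
E
python3 - <<'E'
from h import *
for n in ("scene","side"):
    g=get_image(n)
    for k in HUE: print(n,k,[(b[0],b[1],np.round(plane(g,*b[1],H.get(k,.025)-.009),3).tolist()) for b in blobs(g["img"],k)])
    gray=cv2.cvtColor(np.ascontiguousarray(g["img"]),cv2.COLOR_RGB2GRAY)
    x0,y0,w,h={"scene":(300,215,120,85),"side":(262,210,95,60)}[n]
    c=cv2.resize(g["img"][y0:y0+h,x0:x0+w],None,fx=6,fy=6,interpolation=cv2.INTER_CUBIC)
    cv2.imwrite(f"pics/crop_{n}.png",c[:,:,::-1])
E
```

```text
scene obj_yellow [(85, [321.2, 223.8], [0.496, 0.066, 0.037])]
scene obj_green [(86, [279.2, 241.6], [0.48, -0.053, 0.045])]
scene obj_blue [(428, [158.6, 364.1], [0.578, -0.426, 0.053]), (416, [532.4, 129.5], [0.656, 0.838, 0.053]), (350, [99.4, 39.7], [-1.174, 0.462, 0.053]), (116, [230.5, 273.8], [0.492, -0.199, 0.053]), (32, [187.7, 29.0], [-1.021, 0.827, 0.053])]
scene obj_pink [(67, [339.0, 183.9], [0.437, 0.199, 0.061])]
scene red [(741, [390.2, 71.4], [-0.025, 1.066, 0.016]), (266, [315.1, 284.4], [0.61, -0.08, 0.016]), (36, [392.0, 180.1], [0.481, 0.367, 0.016])]
side obj_yellow [(50, [273.7, 246.1], [0.488, 0.064, 0.037])]
side obj_green [(64, [301.0, 264.5], [0.469, -0.057, 0.045])]
side obj_blue [(535, [142.9, 152.1], [0.569, 0.854, 0.053]), (361, [422.9, 341.0], [0.44, -0.435, 0.053]), (88, [348.0, 284.4], [0.48, -0.202, 0.053]), (69, [148.7, 188.6], [0.424, 0.575, 0.053])]
side obj_pink [(58, [224.2, 229.2], [0.427, 0.195, 0.061])]
side red [(153, [344.6, 256.1], [0.609, -0.084, 0.016]), (57, [203.6, 216.4], [0.474, 0.362, 0.016]), (45, [1.1, 199.0], [0.093, 0.91, 0.016]), (34, [218.3, 211.5], [0.524, 0.355, 0.016]), (15, [17.1, 103.4], [0.51, 1.902, 0.016])]
```

Run:
```python
from h import *
G={n:get_image(n) for n in ("scene","side")}
for k in H:
    rs=[]
    for n in G:
        b=[b for b in blobs(G[n]["img"],k) if b[0]<130 and .3<plane(G[n],*b[1],.05)[0]<.7 and abs(plane(G[n],*b[1],.05)[1])<.3][0]
        rs.append(ray(G[n],*b[1]))
    print(k,tri(rs).round(4))
for n,(x0,y0,w,h) in {"scene":(300,215,120,85),"side":(262,210,95,60)}.items():
    g=G[n]; c=cv2.resize(g["img"][y0:y0+h,x0:x0+w],None,fx=6,fy=6,interpolation=cv2.INTER_CUBIC)
    gr=cv2.cvtColor(c,cv2.COLOR_RGB2GRAY)
    for th in (60,75,90):
        cs,_=cv2.findContours((gr<th).astype(np.uint8),cv2.RETR_LIST,cv2.CHAIN_APPROX_NONE)
        for q in cs:
            if len(q)<30: continue
            (u,v),ax,an=cv2.fitEllipse(q); A=cv2.contourArea(q)
            if A>2000 and A/(np.pi/4*ax[0]*ax[1])>.9 and max(ax)<220: print(n,th,round(A),np.round(ax,0),plane(g,x0+(u+.5)/6-.5,y0+(v+.5)/6-.5,.01).round(4))
```

```text
obj_yellow [0.4928 0.0692 0.0333]
obj_green [ 0.4757 -0.05    0.0399]
obj_blue [ 0.4866 -0.1961  0.0474]
obj_pink [0.4323 0.2038 0.0561]
scene 60 8758 [ 64. 186.] [ 0.6076 -0.0773  0.01  ]
scene 60 7766 [ 79. 126.] [ 0.6129 -0.0298  0.01  ]
scene 60 7090 [ 75. 121.] [0.6163 0.0302 0.01  ]
scene 60 6371 [ 69. 117.] [0.6193 0.0904 0.01  ]
scene 60 5826 [ 65. 114.] [0.6226 0.1503 0.01  ]
scene 75 8914 [ 86. 132.] [ 0.6128 -0.0296  0.01  ]
scene 75 8252 [ 82. 128.] [0.6163 0.0304 0.01  ]
scene 75 7499 [ 77. 124.] [0.6193 0.0906 0.01  ]
scene 75 6996 [ 74. 121.] [0.6226 0.1505 0.01  ]
scene 75 5244 [81. 89.] [0.4931 0.0682 0.01  ]
scene 90 6237 [90. 95.] [0.4924 0.0693 0.01  ]
side 60 5378 [ 51. 141.] [ 0.6135 -0.079   0.01  ]
side 60 4146 [54. 99.] [ 0.6114 -0.033   0.01  ]
side 60 3777 [50. 96.] [0.6144 0.0265 0.01  ]
side 60 3481 [48. 94.] [0.618  0.0863 0.01  ]
side 60 3166 [44. 92.] [0.6211 0.1461 0.01  ]
side 75 3748 [69. 74.] [ 0.5039 -0.0225  0.01  ]
side 75 4598 [78. 82.] [0.4895 0.0662 0.01  ]
side 75 4455 [ 56. 101.] [ 0.6114 -0.033   0.01  ]
side 75 4075 [53. 98.] [0.6143 0.0265 0.01  ]
side 75 3754 [50. 96.] [0.6181 0.0865 0.01  ]
side 75 3458 [47. 95.] [0.6212 0.1462 0.01  ]
side 90 3976 [70. 77.] [ 0.5042 -0.0223  0.01  ]
side 90 4404 [ 56. 101.] [0.6142 0.0266 0.01  ]
```

View pics/wrist0.png

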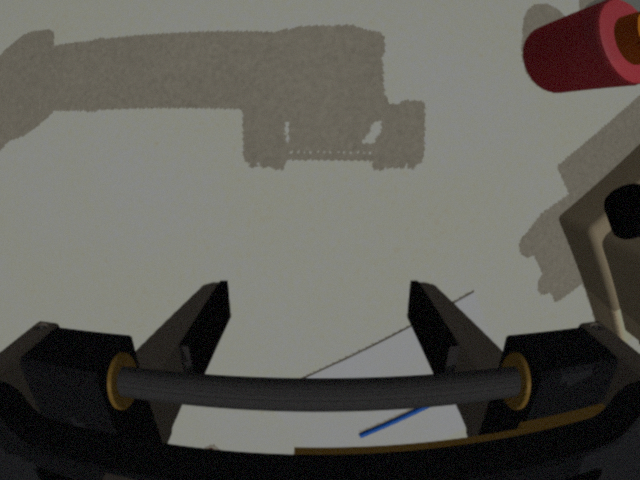

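The wrist view shows the open fingers above bare bench, with the paper and pen below. The marks now measure consistently in both views to about 4 mm. Next I'll get the tool geometry and a move planner.

```bash
cat >> h.py <<'E'
def goal(xy,z,yaw):
    """tool x down, tool y at world angle yaw; prints shift (units of 50 mm) and turn in current tool axes"""
    s=observe(); R0=Rn.from_quat(s["eef_rot"])
    y=np.array([np.cos(yaw),np.sin(yaw),0]); x=np.array([0,0,-1.]); R1=Rn.from_matrix(np.c_[x,y,np.cross(x,y)])
    d=R0.inv().apply(np.array([*xy,z])-s["tcp_pos"])/.05
    print("t",s["t"],"tcp",s["tcp_pos"].round(4),"F",s["force"].round(2),"w",round(s["width"],3)); print("shift",d.round(3),"turn",(R0.inv()*R1).as_rotvec().round(4))
E
python3 - <<'E'
from h import *
import bench
print([k for k in dir(bench) if not k.startswith('_')], globals().get("tcp_to_grasp"))
s=observe(); print(Rn.from_quat(s["eef_rot"]).as_matrix().round(3))
g=get_image("wrist"); R=np.array(g["R"]); c=-R.T@g["t"]; print(c, R[2], Rn.from_quat(s["eef_rot"]).inv().apply(c-s["tcp_pos"]))
for yaw in (0,-.056,np.pi,np.pi-.056): goal((.56,.05),.25,yaw)
E
```

```text
['IKError', 'get_image', 'job_done', 'observe', 'tcp_to_grasp'] -0.0187
[[-0.     0.27   0.963]
 [-0.     0.963 -0.27 ]
 [-1.    -0.     0.   ]]
[0.0992663  0.64681174 0.38524427] [ 0.26845789 -0.07559857 -0.96032037] [-0.1708934  -0.00032596 -0.07871788]
t 0.4 tcp [0.1752 0.6259 0.2145] F [-0.24  0.76 -0.65] w 0.998
shift [-0.708 -9.017 10.516] turn [1.2979e+00 2.0000e-04 2.0000e-04]
t 0.4 tcp [0.1752 0.6259 0.2145] F [-0.24  0.76 -0.65] w 0.998
shift [-0.708 -9.017 10.516] turn [1.3539e+00 2.0000e-04 2.0000e-04]
t 0.4 tcp [0.1752 0.6259 0.2145] F [-0.24  0.76 -0.65] w 0.998
shift [-0.708 -9.017 10.516] turn [-1.8437e+00 -2.0000e-04  2.0000e-04]
t 0.4 tcp [0.1752 0.6259 0.2145] F [-0.24  0.76 -0.65] w 0.998
shift [-0.708 -9.017 10.516] turn [-1.7877e+00 -2.0000e-04  2.0000e-04]
```

Emit:
play_rows([
  {"tx":-0.1,"ty":-8.57,"tz":9.15,"rx":1.354,"jaw":60},
  {"tx":-0.1,"ty":-8.57,"tz":9.15,"rx":1.354,"jaw":60},
  {"tx":-0.1,"ty":-8.57,"tz":9.15,"rx":1.354,"jaw":60},
  {"tx":-0.1,"ty":-8.57,"tz":9.15,"rx":1.354,"jaw":60},
  {"tx":-0.1,"ty":-8.57,"tz":9.15,"rx":1.354,"jaw":60},
  {"tx":-0.1,"ty":-8.57,"tz":9.15,"rx":1.354,"jaw":60},
  {"tx":-0.1,"ty":-8.57,"tz":9.15,"rx":1.354,"jaw":60},
  {"tx":-0.1,"ty":-8.57,"tz":9.15,"rx":1.354,"jaw":60},
  {"tx":-0.1,"ty":-8.57,"tz":9.15,"rx":1.354,"jaw":60},
  {"tx":-0.1,"ty":-8.57,"tz":9.15,"rx":1.354,"jaw":60},
  {"tx":-0.1,"ty":-8.57,"tz":9.15,"rx":1.354,"jaw":60},
  {"tx":-0.1,"ty":-8.57,"tz":9.15,"rx":1.354,"jaw":60},
])

```text
validation failed for argument at $.se...
```

Emit:
play_rows([
  {"tx":-0.1,"ty":-0.6,"tz":0.6,"rx":0.15,"ry":0,"rz":0,"jaw":60},
], squeeze=15)

```text
t: 0.52
tcp_pos: [0.1935, 0.5902, 0.2188]
eef_rot: [0.148, 0.692, -0.148, 0.691]
force: [1.0, -0.0, 0.0]
width: 0.916
```

```bash
python3 -c "
from h import *
goal((.50,.09),.22,-.056)"
```

```text
t 0.525 tcp [0.1935 0.5902 0.2188] F [ 1.   -0.01  0.01] w 0.916
shift [-0.037 -6.618  9.688] turn [ 1.205e+00 -1.100e-03  1.400e-03]
```

Emit:
play_rows([
  {"tx":-0.04,"ty":-6.62,"tz":9.69,"rx":1.205,"ry":0,"rz":0,"jaw":60},
  {"tx":-0.04,"ty":-6.62,"tz":9.69,"rx":1.205,"ry":0,"rz":0,"jaw":60},
  {"tx":-0.04,"ty":-6.62,"tz":9.69,"rx":1.205,"ry":0,"rz":0,"jaw":60},
  {"tx":-0.04,"ty":-6.62,"tz":9.69,"rx":1.205,"ry":0,"rz":0,"jaw":60},
  {"tx":-0.04,"ty":-6.62,"tz":9.69,"rx":1.205,"ry":0,"rz":0,"jaw":60},
  {"tx":-0.04,"ty":-6.62,"tz":9.69,"rx":1.205,"ry":0,"rz":0,"jaw":60},
  {"tx":-0.04,"ty":-6.62,"tz":9.69,"rx":1.205,"ry":0,"rz":0,"jaw":60},
  {"tx":-0.04,"ty":-6.62,"tz":9.69,"rx":1.205,"ry":0,"rz":0,"jaw":60},
  {"tx":-0.04,"ty":-6.62,"tz":9.69,"rx":1.205,"ry":0,"rz":0,"jaw":60},
  {"tx":-0.04,"ty":-6.62,"tz":9.69,"rx":1.205,"ry":0,"rz":0,"jaw":60},
  {"tx":-0.04,"ty":-6.62,"tz":9.69,"rx":1.205,"ry":0,"rz":0,"jaw":60},
  {"tx":-0.04,"ty":-6.62,"tz":9.69,"rx":1.205,"ry":0,"rz":0,"jaw":60},
], squeeze=15)

```text
t: 2.02
tcp_pos: [0.5013, 0.0896, 0.2215]
eef_rot: [-0.514, -0.486, 0.514, -0.486]
force: [-0.3, -0.5, -0.3]
width: 0.651
```

Run:
```python
from h import *
g=get_image("wrist"); cv2.imwrite("pics/w1.png",g["img"][:,:,::-1])
for k in HUE:
    print(k,[(b[0],b[1],b[2],np.round(plane(g,*b[1],H.get(k,.033)-.009,True),4).tolist()) for b in blobs(g["img"],k)])
```

```text
obj_yellow [(674, [311.3, 239.2], [296, 225, 31, 31], [0.4928, 0.07, 0.037])]
obj_green [(460, [303.2, 345.9], [290, 335, 27, 25], [0.4767, -0.0474, 0.045])]
obj_blue [(260, [320.0, 440.8], [309, 434, 23, 14], [0.4871, -0.19, 0.053])]
obj_pink [(797, [235.8, 106.1], [218, 89, 35, 34], [0.4339, 0.2032, 0.061])]
red []
```

View pics/w1.png

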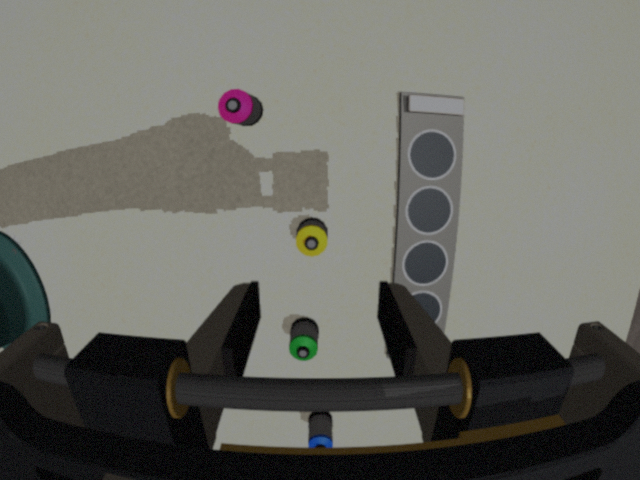

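The wrist view shows pink (236,106), yellow (311,239), green (303,346), blue (320,441) and marks at (432,155), (430,210), (425,262) and (423,305). The wrist and triangulated positions agree to about 1–3 mm (blue 6 mm, partly hidden). I'll fit the marks here and plan the yellow grasp.

Run:
```python
from h import *
g=get_image("wrist")
gr=cv2.cvtColor(np.ascontiguousarray(g["img"]),cv2.COLOR_RGB2GRAY)
cs,_=cv2.findContours((gr<75).astype(np.uint8),cv2.RETR_LIST,cv2.CHAIN_APPROX_NONE)
for q in cs:
    if len(q)<60: continue
    (u,v),ax,an=cv2.fitEllipse(q)
    if 380<u<460 and 120<v<320 and max(ax)<70: print(round(u,1),round(v,1),np.round(ax,1),plane(g,u,v,.01,True).round(4))
goal((.493,.070),.09,-.056); goal((.493,.070),.005,-.056)
```

```text
424.8 263.1 [36.1 40.4] [0.6168 0.0283 0.01  ]
429.0 210.5 [38.3 41.2] [0.6202 0.088  0.01  ]
432.2 154.6 [38.8 41.9] [0.6241 0.1482 0.01  ]
t 2.125 tcp [0.5013 0.0899 0.2215] F [0.07 0.95 0.3 ] w 0.653
shift [ 2.63  -0.143  0.409] turn [ 0.0016 -0.0006  0.0005]
t 2.125 tcp [0.5013 0.0899 0.2215] F [0.07 0.95 0.3 ] w 0.653
shift [ 4.33  -0.142  0.41 ] turn [ 0.0016 -0.0006  0.0005]
```

Emit:
play_rows([
  {"tx":1.0,"ty":-0.14,"tz":0.41,"rx":0,"ry":0,"rz":0,"jaw":60},
  {"tx":2.0,"ty":-0.14,"tz":0.41,"rx":0,"ry":0,"rz":0,"jaw":60},
  {"tx":2.6,"ty":-0.14,"tz":0.41,"rx":0,"ry":0,"rz":0,"jaw":60},
  {"tx":3.2,"ty":-0.14,"tz":0.41,"rx":0,"ry":0,"rz":0,"jaw":60},
  {"tx":3.7,"ty":-0.14,"tz":0.41,"rx":0,"ry":0,"rz":0,"jaw":60},
  {"tx":4.0,"ty":-0.14,"tz":0.41,"rx":0,"ry":0,"rz":0,"jaw":60},
  {"tx":4.21,"ty":-0.14,"tz":0.41,"rx":0,"ry":0,"rz":0,"jaw":60},
  {"tx":4.21,"ty":-0.14,"tz":0.41,"rx":0,"ry":0,"rz":0,"jaw":60},
  {"tx":4.21,"ty":-0.14,"tz":0.41,"rx":0,"ry":0,"rz":0,"jaw":60},
], squeeze=15)

```text
t: 3.25
tcp_pos: [0.4944, 0.0684, 0.0117]
eef_rot: [0.514, 0.485, -0.514, 0.486]
force: [-0.3, -0.2, -0.2]
width: 0.656
```

Run:
```python
from h import *
goal((.493,.070),.011,-.056)
g=get_image("wrist"); cv2.imwrite("pics/w2.png",g["img"][:,:,::-1])
```

```text
t 3.25 tcp [0.4944 0.0684 0.0117] F [-0.28 -0.21 -0.22] w 0.656
shift [ 0.015 -0.029 -0.03 ] turn [-0.001  -0.0005 -0.0012]
```

View pics/w2.png

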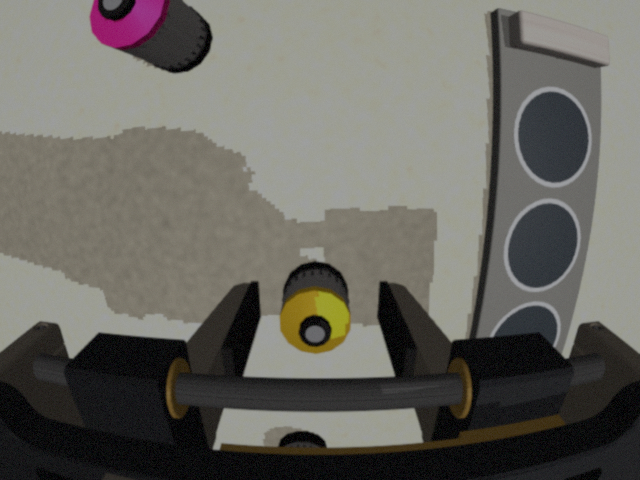

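The yellow objective (315,320) stands midway between the fingers. Closing now.

Emit:
play_rows([
  {"tx":0,"ty":0,"tz":0,"rx":0,"ry":0,"rz":0,"jaw":45},
  {"tx":0,"ty":0,"tz":0,"rx":0,"ry":0,"rz":0,"jaw":38},
  {"tx":0,"ty":0,"tz":0,"rx":0,"ry":0,"rz":0,"jaw":34},
  {"tx":0,"ty":0,"tz":0,"rx":0,"ry":0,"rz":0,"jaw":31},
  {"tx":0,"ty":0,"tz":0,"rx":0,"ry":0,"rz":0,"jaw":28},
  {"tx":0,"ty":0,"tz":0,"rx":0,"ry":0,"rz":0,"jaw":28},
  {"tx":0,"ty":0,"tz":0,"rx":0,"ry":0,"rz":0,"jaw":28},
  {"tx":-0.1,"ty":0,"tz":0,"rx":0,"ry":0,"rz":0,"jaw":28},
  {"tx":-0.5,"ty":0,"tz":0,"rx":0,"ry":0,"rz":0,"jaw":28},
  {"tx":-1.2,"ty":0,"tz":0,"rx":0,"ry":0,"rz":0,"jaw":28},
  {"tx":-1.6,"ty":0,"tz":0,"rx":0,"ry":0,"rz":0,"jaw":28},
  {"tx":-1.6,"ty":0,"tz":0,"rx":0,"ry":0,"rz":0,"jaw":28},
], squeeze=15)

```text
t: 4.8
tcp_pos: [0.495, 0.0685, 0.0924]
eef_rot: [0.515, 0.485, -0.513, 0.486]
force: [0.1, -0.1, -1.3]
width: 0.344
```

Run:
```python
from h import *
goal((.6125,-.031),.092,-.056);goal((.6125,-.031),.022,-.056)
g=get_image("wrist"); cv2.imwrite("pics/w3.png",g["img"][:,:,::-1])
print(blobs(g["img"],"obj_yellow"))
```

```text
t 4.8 tcp [0.495  0.0685 0.0924] F [ 0.08 -0.12 -1.26] w 0.344
shift [0.013 2.459 1.854] turn [-0.001  -0.0013 -0.0034]
t 4.8 tcp [0.495  0.0685 0.0924] F [ 0.08 -0.12 -1.26] w 0.344
shift [1.413 2.454 1.856] turn [-0.001  -0.0013 -0.0034]
[(682, [316.5, 304.1], [293, 289, 49, 32]), (19, [299.9, 325.2], [297, 322, 8, 7]), (18, [336.8, 325.0], [334, 321, 7, 10])]
```

Emit:
play_rows([
  {"tx":0,"ty":0.8,"tz":0.6,"rx":0,"ry":0,"rz":0,"jaw":28},
  {"tx":0,"ty":1.6,"tz":1.2,"rx":0,"ry":0,"rz":0,"jaw":28},
  {"tx":0,"ty":2.2,"tz":1.7,"rx":0,"ry":0,"rz":0,"jaw":28},
  {"tx":0,"ty":2.45,"tz":1.87,"rx":0,"ry":0,"rz":-0.003,"jaw":28},
  {"tx":0.4,"ty":2.45,"tz":1.87,"rx":0,"ry":0,"rz":-0.003,"jaw":28},
  {"tx":0.9,"ty":2.45,"tz":1.87,"rx":0,"ry":0,"rz":-0.003,"jaw":28},
  {"tx":1.2,"ty":2.45,"tz":1.87,"rx":0,"ry":0,"rz":-0.003,"jaw":28},
  {"tx":1.3,"ty":2.45,"tz":1.87,"rx":0,"ry":0,"rz":-0.003,"jaw":28},
  {"tx":1.34,"ty":2.45,"tz":1.87,"rx":0,"ry":0,"rz":-0.003,"jaw":28},
  {"tx":1.34,"ty":2.45,"tz":1.87,"rx":0,"ry":0,"rz":-0.003,"jaw":28},
  {"tx":1.34,"ty":2.45,"tz":1.87,"rx":0,"ry":0,"rz":-0.003,"jaw":28},
], squeeze=15)

```text
t: 6.22
tcp_pos: [0.6113, -0.0321, 0.0248]
eef_rot: [-0.514, -0.486, 0.514, -0.485]
force: [0.2, 1.3, -0.8]
width: 0.344
```

Run:
```python
from h import *
goal((.6125,-.032),.022,-.056)
g=get_image("wrist"); cv2.imwrite("pics/w4.png",g["img"][:,:,::-1])
```

```text
t 6.225 tcp [ 0.6113 -0.0321  0.0248] F [ 0.23  1.3  -0.77] w 0.344
shift [ 0.056  0.024 -0.003] turn [-0.0011 -0.0002  0.0017]
```

View pics/w4.png

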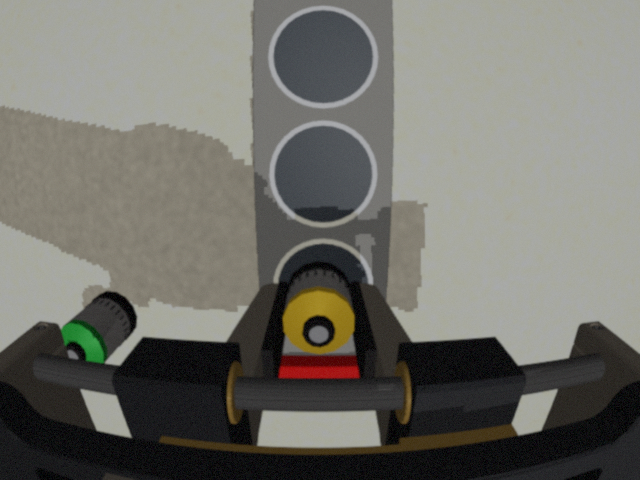

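Yellow (319,330) hangs over mark 1, about 1.5 mm short in x, with the next marks centred at u≈323. I'll correct that and lower slowly.

Emit:
play_rows([
  {"tx":0,"ty":0.03,"tz":0,"rx":0,"ry":0,"rz":0,"jaw":28},
  {"tx":0.02,"ty":0.03,"tz":0,"rx":0,"ry":0,"rz":0,"jaw":28},
  {"tx":0.04,"ty":0.03,"tz":0,"rx":0,"ry":0,"rz":0,"jaw":28},
  {"tx":0.05,"ty":0.03,"tz":0,"rx":0,"ry":0,"rz":0,"jaw":28},
  {"tx":0.05,"ty":0.03,"tz":0,"rx":0,"ry":0,"rz":0,"jaw":28},
  {"tx":0.05,"ty":0.03,"tz":0,"rx":0,"ry":0,"rz":0,"jaw":28},
], squeeze=15)

```text
t: 7.02
tcp_pos: [0.6123, -0.0322, 0.0216]
eef_rot: [-0.513, -0.486, 0.515, -0.485]
force: [0.9, -0.5, -1.5]
width: 0.343
```

Emit:
play_rows([
  {"tx":0.01,"ty":0,"tz":0,"rx":0,"ry":0,"rz":0,"jaw":28},
  {"tx":0.01,"ty":0,"tz":0,"rx":0,"ry":0,"rz":0,"jaw":28},
], squeeze=15)

```text
t: 7.28
tcp_pos: [0.6123, -0.0322, 0.0213]
eef_rot: [-0.513, -0.486, 0.515, -0.485]
force: [-0.9, 0.0, 0.9]
width: 0.344
```

Emit:
play_rows([
  {"tx":0,"ty":0,"tz":0,"rx":0,"ry":0,"rz":0,"jaw":33},
  {"tx":0,"ty":0,"tz":0,"rx":0,"ry":0,"rz":0,"jaw":35},
  {"tx":0,"ty":0,"tz":0,"rx":0,"ry":0,"rz":0,"jaw":40},
  {"tx":0,"ty":0,"tz":0,"rx":0,"ry":0,"rz":0,"jaw":48},
  {"tx":0,"ty":0,"tz":0,"rx":0,"ry":0,"rz":0,"jaw":54},
  {"tx":-0.2,"ty":0,"tz":0,"rx":0,"ry":0,"rz":0,"jaw":60},
  {"tx":-0.8,"ty":0,"tz":0,"rx":0,"ry":0,"rz":0,"jaw":60},
  {"tx":-1.6,"ty":0,"tz":0,"rx":0,"ry":0,"rz":0,"jaw":60},
  {"tx":-2.2,"ty":0,"tz":0,"rx":0,"ry":0,"rz":0,"jaw":60},
  {"tx":-2.2,"ty":0,"tz":0,"rx":0,"ry":0,"rz":0,"jaw":60},
], squeeze=15)

```text
t: 8.52
tcp_pos: [0.6145, -0.0324, 0.1343]
eef_rot: [0.515, 0.485, -0.513, 0.486]
force: [0.5, 0.9, -0.6]
width: 0.654
```

Run:
```python
from h import *
g=get_image("wrist"); cv2.imwrite("pics/w5.png",g["img"][:,:,::-1])
for k in H: 
  off=.01 if k=="obj_yellow" else 0
  for b in blobs(g["img"],k)[:2]: print(k,b,plane(g,*b[1],H[k]-.009+off,True).round(4))
goal((.4762,-.049),.135,-.056);goal((.4762,-.049),.016,-.056)
```

```text
obj_yellow (106, [315.7, 234.9], [304, 229, 22, 14]) [ 0.6132 -0.0222  0.047 ]
obj_yellow (92, [316.6, 265.4], [305, 258, 23, 11]) [ 0.6125 -0.0454  0.047 ]
obj_green (824, [151.4, 275.9], [133, 259, 36, 37]) [ 0.4789 -0.0485  0.045 ]
t 8.575 tcp [ 0.6133 -0.0321  0.1325] F [ 0.25 -0.01 -0.56] w 0.655
shift [-0.049 -2.718  0.494] turn [-0.0009 -0.0007  0.0004]
t 8.575 tcp [ 0.6133 -0.0321  0.1325] F [ 0.25 -0.01 -0.56] w 0.655
shift [ 2.331 -2.717  0.495] turn [-0.0009 -0.0007  0.0004]
```

View pics/w5.png

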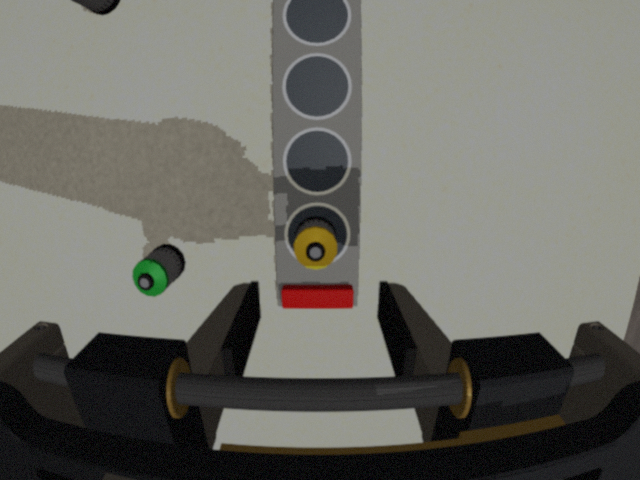

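Yellow stands upright in mark 1: nose at (316,251), mark centre about (317,236), with the offset explained by parallax. Now green.

Emit:
play_rows([
  {"tx":0,"ty":-1.0,"tz":0.2,"rx":0,"ry":0,"rz":0,"jaw":60},
  {"tx":0,"ty":-2.0,"tz":0.4,"rx":0,"ry":0,"rz":0,"jaw":60},
  {"tx":0,"ty":-2.7,"tz":0.495,"rx":0,"ry":0,"rz":0,"jaw":60},
  {"tx":0,"ty":-2.7,"tz":0.495,"rx":0,"ry":0,"rz":0,"jaw":60},
  {"tx":0.6,"ty":-2.7,"tz":0.495,"rx":0,"ry":0,"rz":0,"jaw":60},
  {"tx":0.6,"ty":-2.7,"tz":0.495,"rx":0,"ry":0,"rz":0,"jaw":60},
], squeeze=15)

```text
t: 9.32
tcp_pos: [0.4754, -0.049, 0.0998]
eef_rot: [-0.512, -0.487, 0.516, -0.484]
force: [-0.1, 0.3, -0.2]
width: 0.653
```

Run:
```python
from h import *
g=get_image("wrist")
for k in ("obj_green","obj_blue"):
  for b in blobs(g["img"],k)[:2]: print(k,b,plane(g,*b[1],H[k]-.009,True).round(4))
print(observe()["tcp_pos"]); goal((.477,-.049),.013,-.056)
```

```text
obj_green (1404, [320.5, 261.9], [297, 240, 48, 47]) [ 0.4762 -0.0485  0.045 ]
obj_blue (740, [343.9, 432.3], [326, 420, 38, 28]) [ 0.487  -0.1917  0.053 ]
[ 0.47621028 -0.04926197  0.10077651]
t 9.375 tcp [ 0.4762 -0.0493  0.1008] F [ 1.2  -0.42  0.38] w 0.654
shift [ 1.755  0.025 -0.008] turn [-0.0009  0.0009  0.0052]
```

Emit:
play_rows([
  {"tx":0.7,"ty":0,"tz":-0.01,"rx":0,"ry":0,"rz":0,"jaw":60},
  {"tx":1.3,"ty":0,"tz":-0.01,"rx":0,"ry":0,"rz":0,"jaw":60},
  {"tx":1.6,"ty":0,"tz":-0.01,"rx":0,"ry":0,"rz":0,"jaw":60},
  {"tx":1.74,"ty":0,"tz":-0.01,"rx":0,"ry":0,"rz":0,"jaw":55},
  {"tx":1.74,"ty":0,"tz":-0.01,"rx":0,"ry":0,"rz":0,"jaw":45},
  {"tx":1.74,"ty":0,"tz":-0.01,"rx":0,"ry":0,"rz":0,"jaw":38},
  {"tx":1.74,"ty":0,"tz":-0.01,"rx":0,"ry":0,"rz":0,"jaw":34},
  {"tx":1.74,"ty":0,"tz":-0.01,"rx":0,"ry":0,"rz":0,"jaw":31},
  {"tx":1.74,"ty":0,"tz":-0.01,"rx":0,"ry":0,"rz":0,"jaw":28},
  {"tx":1.74,"ty":0,"tz":-0.01,"rx":0,"ry":0,"rz":0,"jaw":28},
  {"tx":1.74,"ty":0,"tz":-0.01,"rx":0,"ry":0,"rz":0,"jaw":28},
  {"tx":1.74,"ty":0,"tz":-0.01,"rx":0,"ry":0,"rz":0,"jaw":28},
], squeeze=15)

```text
t: 10.88
tcp_pos: [0.4765, -0.0486, 0.015]
eef_rot: [-0.514, -0.486, 0.514, -0.485]
force: [-0.7, 0.7, 6.2]
width: 0.346
```

Run:
```python
from h import *
print(observe()["tcp_pos"]); goal((.616,.028),.085,-.056)
```

```text
[ 0.47654808 -0.04860495  0.01503953]
t 10.875 tcp [ 0.4765 -0.0486  0.015 ] F [-0.66  0.68  6.24] w 0.346
shift [-1.404  2.694 -1.689] turn [-0.001  -0.0004  0.002 ]
```

Emit:
play_rows([
  {"tx":-0.1,"ty":0,"tz":0,"rx":0,"ry":0,"rz":0,"jaw":28},
  {"tx":-0.6,"ty":0,"tz":0,"rx":0,"ry":0,"rz":0,"jaw":28},
  {"tx":-1.4,"ty":0.2,"tz":-0.1,"rx":0,"ry":0,"rz":0,"jaw":28},
  {"tx":-1.4,"ty":1.0,"tz":-0.6,"rx":0,"ry":0,"rz":0,"jaw":28},
  {"tx":-1.4,"ty":1.9,"tz":-1.2,"rx":0,"ry":0,"rz":0,"jaw":28},
  {"tx":-1.4,"ty":2.5,"tz":-1.6,"rx":0,"ry":0,"rz":0,"jaw":28},
  {"tx":-1.4,"ty":2.69,"tz":-1.69,"rx":0,"ry":0,"rz":0,"jaw":28},
  {"tx":-1.0,"ty":2.69,"tz":-1.69,"rx":0,"ry":0,"rz":0,"jaw":28},
  {"tx":-0.6,"ty":2.69,"tz":-1.69,"rx":0,"ry":0,"rz":0,"jaw":28},
  {"tx":-0.35,"ty":2.69,"tz":-1.69,"rx":0,"ry":0,"rz":0,"jaw":28},
  {"tx":-0.28,"ty":2.69,"tz":-1.69,"rx":0,"ry":0,"rz":0,"jaw":28},
  {"tx":-0.28,"ty":2.69,"tz":-1.69,"rx":0,"ry":0,"rz":0,"jaw":28},
], squeeze=15)

```text
t: 12.38
tcp_pos: [0.6151, 0.0277, 0.028]
eef_rot: [-0.513, -0.486, 0.515, -0.485]
force: [-0.3, 0.4, -1.7]
width: 0.347
```

Run:
```python
from h import *
goal((.616,.028),.025,-.056)
g=get_image("wrist"); cv2.imwrite("pics/w6.png",g["img"][:,:,::-1])
```

```text
t 12.375 tcp [0.6151 0.0277 0.028 ] F [-0.31  0.41 -1.69] w 0.347
shift [ 0.06   0.017 -0.008] turn [-0.0016  0.0001  0.0032]
```

View pics/w6.png

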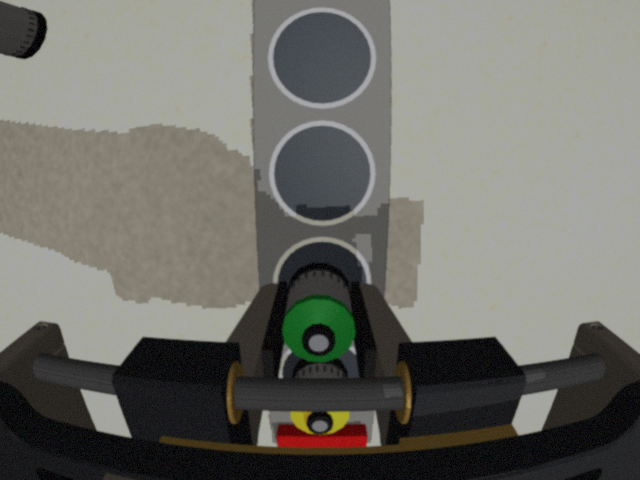

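Green (319,340) hangs over mark 2 in the same relative position yellow had, with marks at u≈322. Yellow is behind it at (320,420). Lowering.

Emit:
play_rows([
  {"tx":0,"ty":0.02,"tz":0,"rx":0,"ry":0,"rz":0,"jaw":28},
  {"tx":0.02,"ty":0.02,"tz":0,"rx":0,"ry":0,"rz":0,"jaw":28},
  {"tx":0.04,"ty":0.02,"tz":0,"rx":0,"ry":0,"rz":0,"jaw":28},
  {"tx":0.04,"ty":0.02,"tz":0,"rx":0,"ry":0,"rz":0,"jaw":28},
], squeeze=15)

```text
t: 12.92
tcp_pos: [0.6162, 0.028, 0.026]
eef_rot: [-0.513, -0.486, 0.515, -0.485]
force: [0.1, -0.8, -1.9]
width: 0.344
```

Emit:
play_rows([
  {"tx":0.01,"ty":0,"tz":0,"rx":0,"ry":0,"rz":0,"jaw":28},
  {"tx":0.01,"ty":0,"tz":0,"rx":0,"ry":0,"rz":0,"jaw":28},
], squeeze=15)

```text
t: 13.18
tcp_pos: [0.6162, 0.028, 0.0256]
eef_rot: [-0.513, -0.486, 0.515, -0.485]
force: [-0.1, 0.3, -0.6]
width: 0.345
```

Emit:
play_rows([
  {"tx":0.01,"ty":0,"tz":0,"rx":0,"ry":0,"rz":0,"jaw":28},
  {"tx":0.01,"ty":0,"tz":0,"rx":0,"ry":0,"rz":0,"jaw":28},
], squeeze=15)

```text
t: 13.42
tcp_pos: [0.6162, 0.028, 0.0251]
eef_rot: [-0.513, -0.486, 0.515, -0.485]
force: [-0.4, -0.6, -0.5]
width: 0.346
```

Emit:
play_rows([
  {"tx":0.01,"ty":0,"tz":0,"rx":0,"ry":0,"rz":0,"jaw":28},
  {"tx":0.01,"ty":0,"tz":0,"rx":0,"ry":0,"rz":0,"jaw":28},
], squeeze=15)

```text
t: 13.68
tcp_pos: [0.6163, 0.028, 0.0251]
eef_rot: [-0.513, -0.486, 0.515, -0.485]
force: [-2.2, -0.5, 5.7]
width: 0.344
```

Emit:
play_rows([
  {"tx":-0.005,"ty":0,"tz":0,"rx":0,"ry":0,"rz":0,"jaw":33},
  {"tx":-0.005,"ty":0,"tz":0,"rx":0,"ry":0,"rz":0,"jaw":35},
  {"tx":-0.005,"ty":0,"tz":0,"rx":0,"ry":0,"rz":0,"jaw":40},
  {"tx":0,"ty":0,"tz":0,"rx":0,"ry":0,"rz":0,"jaw":48},
  {"tx":0,"ty":0,"tz":0,"rx":0,"ry":0,"rz":0,"jaw":54},
  {"tx":-0.2,"ty":0,"tz":0,"rx":0,"ry":0,"rz":0,"jaw":60},
  {"tx":-0.8,"ty":0,"tz":0,"rx":0,"ry":0,"rz":0,"jaw":60},
  {"tx":-1.6,"ty":0,"tz":0,"rx":0,"ry":0,"rz":0,"jaw":60},
  {"tx":-2.2,"ty":0,"tz":0,"rx":0,"ry":0,"rz":0,"jaw":60},
  {"tx":-2.2,"ty":0,"tz":0,"rx":0,"ry":0,"rz":0,"jaw":60},
], squeeze=15)

```text
t: 14.92
tcp_pos: [0.6185, 0.0279, 0.1379]
eef_rot: [0.515, 0.485, -0.513, 0.486]
force: [-0.5, 0.7, -0.2]
width: 0.652
```

Run:
```python
from h import *
g=get_image("wrist"); cv2.imwrite("pics/w7.png",g["img"][:,:,::-1])
for k in H: 
  for b in blobs(g["img"],k)[:2]: print(k,b,plane(g,*b[1],H[k]-.009,True).round(4))
goal((.487,-.194),.105,-.056)
```

```text
obj_yellow (980, [314.9, 317.9], [295, 301, 40, 37]) [ 0.612  -0.0355  0.037 ]
obj_green (1177, [315.0, 250.5], [294, 231, 43, 43]) [0.6158 0.0248 0.045 ]
obj_pink (799, [69.7, 48.8], [52, 29, 33, 39]) [0.4365 0.202  0.061 ]
t 14.975 tcp [0.6172 0.0281 0.136 ] F [-0.49 -0.01  0.4 ] w 0.656
shift [ 0.617 -2.347  4.583] turn [-0.001  -0.001   0.0005]
```

Emit:
play_rows([
  {"tx":0,"ty":-0.5,"tz":1.0,"rx":0,"ry":0,"rz":0,"jaw":60},
  {"tx":0,"ty":-1.0,"tz":2.0,"rx":0,"ry":0,"rz":0,"jaw":60},
  {"tx":0,"ty":-1.5,"tz":3.0,"rx":0,"ry":0,"rz":0,"jaw":60},
  {"tx":0,"ty":-2.0,"tz":4.0,"rx":0,"ry":0,"rz":0,"jaw":60},
  {"tx":0,"ty":-2.35,"tz":4.58,"rx":0,"ry":0,"rz":0,"jaw":60},
  {"tx":0.5,"ty":-2.35,"tz":4.58,"rx":0,"ry":0,"rz":0,"jaw":60},
  {"tx":0.5,"ty":-2.35,"tz":4.58,"rx":0,"ry":0,"rz":0,"jaw":60},
  {"tx":0.5,"ty":-2.35,"tz":4.58,"rx":0,"ry":0,"rz":0,"jaw":60},
], squeeze=15)

```text
t: 15.98
tcp_pos: [0.4862, -0.1936, 0.1098]
eef_rot: [-0.513, -0.487, 0.515, -0.485]
force: [0.8, -0.8, -0.3]
width: 0.655
```

Run:
```python
from h import *
g=get_image("wrist")
for b in blobs(g["img"],"obj_blue")[:3]: 
    p=plane(g,*b[1],H["obj_blue"]-.009,True).round(4);print(b,p)
goal((.487,-.1945),.017,-.056)
```

```text
(1447, [320.8, 263.8], [298, 242, 47, 47]) [ 0.4872 -0.195   0.053 ]
(1046, [347.0, 417.7], [311, 409, 87, 21]) [ 0.5011 -0.3291  0.053 ]
t 16.025 tcp [ 0.4865 -0.1936  0.1101] F [ 0.53 -0.4   1.04] w 0.652
shift [1.863 0.017 0.017] turn [-0.0001  0.0001  0.0029]
```

Emit:
play_rows([
  {"tx":0.7,"ty":0.01,"tz":0.02,"rx":0,"ry":0,"rz":0,"jaw":60},
  {"tx":1.3,"ty":0.01,"tz":0.02,"rx":0,"ry":0,"rz":0,"jaw":60},
  {"tx":1.7,"ty":0.01,"tz":0.02,"rx":0,"ry":0,"rz":0,"jaw":60},
  {"tx":1.86,"ty":0.01,"tz":0.02,"rx":0,"ry":0,"rz":0,"jaw":55},
  {"tx":1.86,"ty":0.01,"tz":0.02,"rx":0,"ry":0,"rz":0,"jaw":45},
  {"tx":1.86,"ty":0.01,"tz":0.02,"rx":0,"ry":0,"rz":0,"jaw":38},
  {"tx":1.86,"ty":0.01,"tz":0.02,"rx":0,"ry":0,"rz":0,"jaw":34},
  {"tx":1.86,"ty":0.01,"tz":0.02,"rx":0,"ry":0,"rz":0,"jaw":31},
  {"tx":1.86,"ty":0.01,"tz":0.02,"rx":0,"ry":0,"rz":0,"jaw":28},
  {"tx":1.86,"ty":0.01,"tz":0.02,"rx":0,"ry":0,"rz":0,"jaw":28},
  {"tx":1.86,"ty":0.01,"tz":0.02,"rx":0,"ry":0,"rz":0,"jaw":28},
  {"tx":1.86,"ty":0.01,"tz":0.02,"rx":0,"ry":0,"rz":0,"jaw":28},
], squeeze=15)

```text
t: 17.52
tcp_pos: [0.487, -0.1951, 0.0176]
eef_rot: [-0.514, -0.486, 0.514, -0.485]
force: [0.2, 0.7, 6.6]
width: 0.345
```

Run:
```python
from h import *
goal((.6202,.0878),.110,-.056)
```

```text
t 17.525 tcp [ 0.487  -0.1951  0.0176] F [0.25 0.73 6.59] w 0.345
shift [-1.85   2.335 -5.8  ] turn [-0.001  -0.0001  0.0015]
```

Emit:
play_rows([
  {"tx":-0.1,"ty":0,"tz":0,"rx":0,"ry":0,"rz":0,"jaw":28},
  {"tx":-0.7,"ty":0,"tz":0,"rx":0,"ry":0,"rz":0,"jaw":28},
  {"tx":-1.5,"ty":0,"tz":0,"rx":0,"ry":0,"rz":0,"jaw":28},
  {"tx":-1.85,"ty":0.3,"tz":-0.6,"rx":0,"ry":0,"rz":0,"jaw":28},
  {"tx":-1.85,"ty":0.7,"tz":-1.6,"rx":0,"ry":0,"rz":0,"jaw":28},
  {"tx":-1.85,"ty":1.1,"tz":-2.7,"rx":0,"ry":0,"rz":0,"jaw":28},
  {"tx":-1.85,"ty":1.5,"tz":-3.8,"rx":0,"ry":0,"rz":0,"jaw":28},
  {"tx":-1.85,"ty":1.9,"tz":-4.8,"rx":0,"ry":0,"rz":0,"jaw":28},
  {"tx":-1.85,"ty":2.2,"tz":-5.5,"rx":0,"ry":0,"rz":0,"jaw":28},
  {"tx":-1.85,"ty":2.34,"tz":-5.8,"rx":0,"ry":0,"rz":0,"jaw":28},
  {"tx":-1.85,"ty":2.34,"tz":-5.8,"rx":0,"ry":0,"rz":0,"jaw":28},
], squeeze=15)

```text
t: 18.9
tcp_pos: [0.6196, 0.0878, 0.1087]
eef_rot: [-0.513, -0.487, 0.515, -0.485]
force: [0.3, -1.4, -1.6]
width: 0.341
```

Run:
```python
from h import *
goal((.6202,.0878),.0275,-.056)
```

```text
t 18.9 tcp [0.6196 0.0878 0.1087] F [ 0.31 -1.35 -1.59] w 0.341
shift [ 1.624  0.019 -0.003] turn [-0.0002  0.0008  0.0038]
```

Emit:
play_rows([
  {"tx":0.5,"ty":0.02,"tz":0,"rx":0,"ry":0,"rz":0.002,"jaw":28},
  {"tx":1.0,"ty":0.02,"tz":0,"rx":0,"ry":0,"rz":0.002,"jaw":28},
  {"tx":1.35,"ty":0.02,"tz":0,"rx":0,"ry":0,"rz":0.002,"jaw":28},
  {"tx":1.5,"ty":0.02,"tz":0,"rx":0,"ry":0,"rz":0.002,"jaw":28},
  {"tx":1.55,"ty":0.02,"tz":0,"rx":0,"ry":0,"rz":0.002,"jaw":28},
  {"tx":1.55,"ty":0.02,"tz":0,"rx":0,"ry":0,"rz":0.002,"jaw":28},
  {"tx":1.55,"ty":0.02,"tz":0,"rx":0,"ry":0,"rz":0.002,"jaw":28},
], squeeze=15)

```text
t: 19.77
tcp_pos: [0.6212, 0.0879, 0.0323]
eef_rot: [0.514, 0.486, -0.514, 0.486]
force: [-0.6, -0.6, -1.1]
width: 0.345
```

Run:
```python
from h import *
goal((.6202,.0878),.0275,-.056)
g=get_image("wrist"); cv2.imwrite("pics/w8.png",g["img"][:,:,::-1])
```

```text
t 19.775 tcp [0.6212 0.0879 0.0323] F [-0.58 -0.55 -1.13] w 0.345
shift [ 0.096 -0.019  0.004] turn [-0.0009 -0.0004 -0.0002]
```

View pics/w8.png

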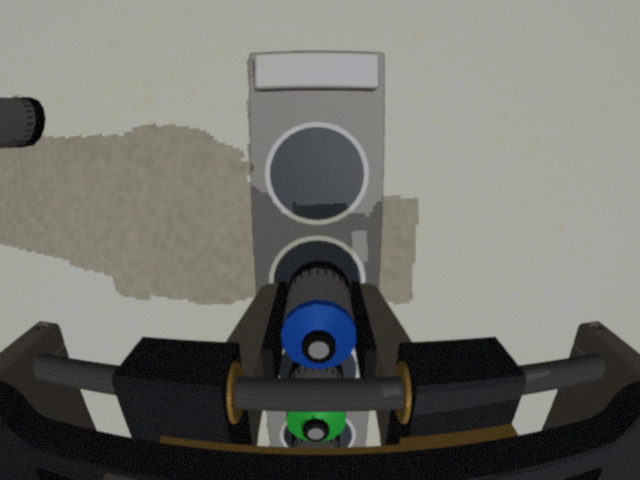

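Blue (319,345) hangs over mark 3 (next mark at (317,173)), and green is upright behind it at (316,430). Lowering.

Emit:
play_rows([
  {"tx":0.03,"ty":-0.02,"tz":0,"rx":0,"ry":0,"rz":0,"jaw":28},
  {"tx":0.06,"ty":-0.02,"tz":0,"rx":0,"ry":0,"rz":0,"jaw":28},
  {"tx":0.08,"ty":-0.02,"tz":0,"rx":0,"ry":0,"rz":0,"jaw":28},
  {"tx":0.08,"ty":-0.02,"tz":0,"rx":0,"ry":0,"rz":0,"jaw":28},
], squeeze=15)

```text
t: 20.32
tcp_pos: [0.6196, 0.0879, 0.0277]
eef_rot: [-0.514, -0.486, 0.514, -0.485]
force: [0.4, -0.2, 0.4]
width: 0.347
```

Emit:
play_rows([
  {"tx":0.01,"ty":0,"tz":0,"rx":0,"ry":0,"rz":0,"jaw":28},
  {"tx":0.01,"ty":0,"tz":0,"rx":0,"ry":0,"rz":0,"jaw":28},
], squeeze=15)

```text
t: 20.58
tcp_pos: [0.6196, 0.0879, 0.0277]
eef_rot: [-0.514, -0.486, 0.514, -0.485]
force: [-3.0, 0.3, 5.2]
width: 0.342
```

Emit:
play_rows([
  {"tx":0.01,"ty":0,"tz":0,"rx":0,"ry":0,"rz":0,"jaw":28},
  {"tx":0.01,"ty":0,"tz":0,"rx":0,"ry":0,"rz":0,"jaw":28},
], squeeze=15)

```text
t: 20.82
tcp_pos: [0.6196, 0.0879, 0.0277]
eef_rot: [-0.514, -0.486, 0.514, -0.485]
force: [-4.2, -0.1, 8.4]
width: 0.346
```

Contact. Backing off the command slightly, then releasing.

Emit:
play_rows([
  {"tx":-0.02,"ty":0,"tz":0,"rx":0,"ry":0,"rz":0,"jaw":28},
  {"tx":-0.02,"ty":0,"tz":0,"rx":0,"ry":0,"rz":0,"jaw":33},
  {"tx":-0.02,"ty":0,"tz":0,"rx":0,"ry":0,"rz":0,"jaw":35},
  {"tx":-0.02,"ty":0,"tz":0,"rx":0,"ry":0,"rz":0,"jaw":40},
  {"tx":-0.02,"ty":0,"tz":0,"rx":0,"ry":0,"rz":0,"jaw":48},
  {"tx":-0.02,"ty":0,"tz":0,"rx":0,"ry":0,"rz":0,"jaw":54},
  {"tx":-0.2,"ty":0,"tz":0,"rx":0,"ry":0,"rz":0,"jaw":60},
  {"tx":-0.8,"ty":0,"tz":0,"rx":0,"ry":0,"rz":0,"jaw":60},
  {"tx":-1.6,"ty":0,"tz":0,"rx":0,"ry":0,"rz":0,"jaw":60},
  {"tx":-2.2,"ty":0,"tz":0,"rx":0,"ry":0,"rz":0,"jaw":60},
  {"tx":-2.2,"ty":0,"tz":0,"rx":0,"ry":0,"rz":0,"jaw":60},
], squeeze=15)

```text
t: 22.2
tcp_pos: [0.6217, 0.088, 0.1398]
eef_rot: [0.516, 0.485, -0.513, 0.486]
force: [-0.0, 0.3, -0.4]
width: 0.649
```

Run:
```python
from h import *
g=get_image("wrist"); cv2.imwrite("pics/w9.png",g["img"][:,:,::-1])
for k in H: 
  for b in blobs(g["img"],k)[:2]: print(k,b,plane(g,*b[1],H[k]-.009+.01*(k!="obj_pink"),True).round(4))
goal((.433,.2035),.115,-.056)
```

```text
obj_yellow (431, [315.3, 371.9], [298, 363, 36, 16]) [ 0.6126 -0.0242  0.047 ]
obj_green (1008, [315.5, 323.7], [296, 306, 40, 39]) [0.6161 0.0279 0.055 ]
obj_blue (1319, [315.4, 253.7], [294, 233, 44, 45]) [0.6197 0.0874 0.063 ]
obj_pink (857, [69.9, 121.9], [53, 103, 33, 39]) [0.4362 0.2032 0.061 ]
t 22.25 tcp [0.6204 0.088  0.138 ] F [ 0.58  0.33 -0.31] w 0.653
shift [ 0.456 -3.873 -2.092] turn [-0.001  -0.0011 -0.0013]
```

Emit:
play_rows([
  {"tx":0,"ty":-1.0,"tz":-0.5,"rx":0,"ry":0,"rz":0,"jaw":60},
  {"tx":0,"ty":-2.0,"tz":-1.0,"rx":0,"ry":0,"rz":0,"jaw":60},
  {"tx":0,"ty":-3.0,"tz":-1.6,"rx":0,"ry":0,"rz":0,"jaw":60},
  {"tx":0,"ty":-3.6,"tz":-2.0,"rx":0,"ry":0,"rz":0,"jaw":60},
  {"tx":0,"ty":-3.87,"tz":-2.09,"rx":0,"ry":0,"rz":0,"jaw":60},
  {"tx":0.4,"ty":-3.87,"tz":-2.09,"rx":0,"ry":0,"rz":0,"jaw":60},
  {"tx":0.4,"ty":-3.87,"tz":-2.09,"rx":0,"ry":0,"rz":0,"jaw":60},
  {"tx":0.4,"ty":-3.87,"tz":-2.09,"rx":0,"ry":0,"rz":0,"jaw":60},
], squeeze=15)

```text
t: 23.25
tcp_pos: [0.4333, 0.2024, 0.1169]
eef_rot: [-0.514, -0.485, 0.515, -0.485]
force: [0.9, -0.2, -0.3]
width: 0.653
```

Run:
```python
from h import *
g=get_image("wrist")
for b in blobs(g["img"],"obj_pink")[:3]: 
    p=plane(g,*b[1],.061,True).round(4);print(b,p)
goal((.433,.2035),.02,-.056); print(observe()["qpos"].round(2))
```

```text
(1485, [317.5, 257.6], [294, 235, 48, 48]) [0.4327 0.2056 0.061 ]
t 23.3 tcp [0.4334 0.2026 0.1171] F [-0.33  0.72  0.11] w 0.654
shift [ 1.942 -0.008 -0.017] turn [-0.0026  0.0001  0.0003]
[-0.95  0.34  0.53  2.12 -0.25  0.74 -0.32]
```

Emit:
play_rows([
  {"tx":0.7,"ty":0,"tz":-0.04,"rx":0,"ry":0,"rz":0,"jaw":60},
  {"tx":1.3,"ty":0,"tz":-0.04,"rx":0,"ry":0,"rz":0,"jaw":60},
  {"tx":1.7,"ty":0,"tz":-0.04,"rx":0,"ry":0,"rz":0,"jaw":60},
  {"tx":1.9,"ty":0,"tz":-0.04,"rx":0,"ry":0,"rz":0,"jaw":55},
  {"tx":1.9,"ty":0,"tz":-0.04,"rx":0,"ry":0,"rz":0,"jaw":45},
  {"tx":1.9,"ty":0,"tz":-0.04,"rx":0,"ry":0,"rz":0,"jaw":38},
  {"tx":1.9,"ty":0,"tz":-0.04,"rx":0,"ry":0,"rz":0,"jaw":34},
  {"tx":1.9,"ty":0,"tz":-0.04,"rx":0,"ry":0,"rz":0,"jaw":31},
  {"tx":1.9,"ty":0,"tz":-0.04,"rx":0,"ry":0,"rz":0,"jaw":28},
  {"tx":1.9,"ty":0,"tz":-0.04,"rx":0,"ry":0,"rz":0,"jaw":28},
  {"tx":1.9,"ty":0,"tz":-0.04,"rx":0,"ry":0,"rz":0,"jaw":28},
  {"tx":1.9,"ty":0,"tz":-0.04,"rx":0,"ry":0,"rz":0,"jaw":28},
], squeeze=15)

```text
t: 24.8
tcp_pos: [0.4329, 0.2056, 0.0224]
eef_rot: [0.514, 0.486, -0.514, 0.485]
force: [-1.4, 0.8, 6.3]
width: 0.345
```

Run:
```python
from h import *
goal((.623,.1480),.092,-.056)
```

```text
t 24.8 tcp [0.4329 0.2056 0.0224] F [-1.38  0.8   6.32] w 0.345
shift [-1.394  3.861  0.932] turn [-0.001  -0.0009  0.0003]
```

Emit:
play_rows([
  {"tx":-0.1,"ty":0,"tz":0,"rx":0,"ry":0,"rz":0,"jaw":28},
  {"tx":-0.7,"ty":0,"tz":0,"rx":0,"ry":0,"rz":0,"jaw":28},
  {"tx":-1.4,"ty":0.2,"tz":0,"rx":0,"ry":0,"rz":0,"jaw":28},
  {"tx":-1.4,"ty":1.1,"tz":0.2,"rx":0,"ry":0,"rz":0,"jaw":28},
  {"tx":-1.4,"ty":2.1,"tz":0.4,"rx":0,"ry":0,"rz":0,"jaw":28},
  {"tx":-1.4,"ty":3.1,"tz":0.7,"rx":0,"ry":0,"rz":0,"jaw":28},
  {"tx":-1.4,"ty":3.7,"tz":0.9,"rx":0,"ry":0,"rz":0,"jaw":28},
  {"tx":-1.4,"ty":3.86,"tz":0.93,"rx":0,"ry":0,"rz":0,"jaw":28},
  {"tx":-1.4,"ty":3.86,"tz":0.93,"rx":0,"ry":0,"rz":0,"jaw":28},
], squeeze=15)

```text
t: 25.92
tcp_pos: [0.6217, 0.148, 0.091]
eef_rot: [-0.513, -0.486, 0.515, -0.485]
force: [-0.4, 0.4, -1.9]
width: 0.345
```

Run:
```python
from h import *
goal((.623,.1475),.0324,-.056)
```

```text
t 25.925 tcp [0.6217 0.148  0.091 ] F [-0.37  0.4  -1.87] w 0.345
shift [1.172 0.029 0.008] turn [-0.0011  0.0002  0.0026]
```

Emit:
play_rows([
  {"tx":0.4,"ty":0.02,"tz":0.01,"rx":0,"ry":0,"rz":0.001,"jaw":28},
  {"tx":0.8,"ty":0.02,"tz":0.01,"rx":0,"ry":0,"rz":0.001,"jaw":28},
  {"tx":1.0,"ty":0.02,"tz":0.01,"rx":0,"ry":0,"rz":0.001,"jaw":28},
  {"tx":1.09,"ty":0.02,"tz":0.01,"rx":0,"ry":0,"rz":0.001,"jaw":28},
  {"tx":1.09,"ty":0.02,"tz":0.01,"rx":0,"ry":0,"rz":0.001,"jaw":28},
  {"tx":1.09,"ty":0.02,"tz":0.01,"rx":0,"ry":0,"rz":0.001,"jaw":28},
], squeeze=15)

```text
t: 26.68
tcp_pos: [0.624, 0.1472, 0.0376]
eef_rot: [0.514, 0.485, -0.514, 0.486]
force: [-0.0, -0.2, -0.6]
width: 0.341
```

Run:
```python
from h import *
goal((.623,.148),.0324,-.056)
g=get_image("wrist"); cv2.imwrite("pics/w10.png",g["img"][:,:,::-1])
```

```text
t 26.675 tcp [0.624  0.1472 0.0376] F [-0.02 -0.15 -0.64] w 0.341
shift [ 0.105 -0.022 -0.014] turn [-0.0012 -0.0003 -0.001 ]
```

View pics/w10.png

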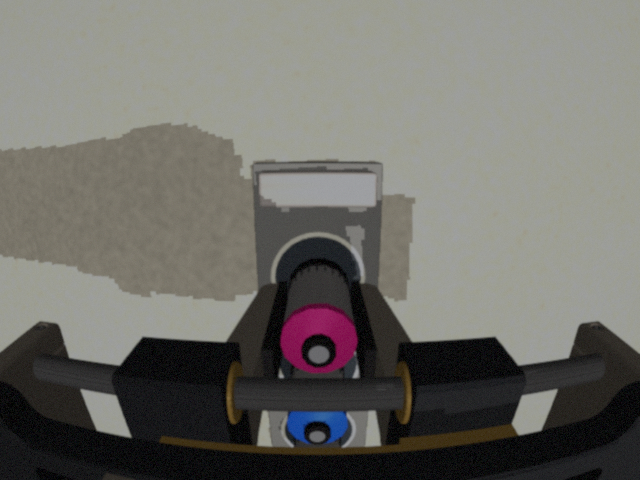

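Pink (319,350) hangs over mark 4 (rim centre u≈318), and blue is upright behind it at (317,430). Lowering.

Emit:
play_rows([
  {"tx":0.04,"ty":-0.01,"tz":-0.01,"rx":0,"ry":0,"rz":0,"jaw":28},
  {"tx":0.07,"ty":-0.01,"tz":-0.01,"rx":0,"ry":0,"rz":0,"jaw":28},
  {"tx":0.08,"ty":-0.01,"tz":-0.01,"rx":0,"ry":0,"rz":0,"jaw":28},
  {"tx":0.08,"ty":-0.01,"tz":-0.01,"rx":0,"ry":0,"rz":0,"jaw":28},
], squeeze=15)

```text
t: 27.22
tcp_pos: [0.6231, 0.1477, 0.0331]
eef_rot: [0.514, 0.485, -0.514, 0.486]
force: [0.2, 0.7, -2.2]
width: 0.343
```

Emit:
play_rows([
  {"tx":0.01,"ty":0,"tz":0,"rx":0,"ry":0,"rz":0,"jaw":28},
  {"tx":0.01,"ty":0,"tz":0,"rx":0,"ry":0,"rz":0,"jaw":28},
], squeeze=15)

```text
t: 27.48
tcp_pos: [0.6231, 0.1477, 0.0326]
eef_rot: [-0.514, -0.486, 0.514, -0.486]
force: [0.2, 0.3, -1.4]
width: 0.344
```

Emit:
play_rows([
  {"tx":0.01,"ty":0,"tz":0,"rx":0,"ry":0,"rz":0,"jaw":28},
  {"tx":0.01,"ty":0,"tz":0,"rx":0,"ry":0,"rz":0,"jaw":28},
], squeeze=15)

```text
t: 27.72
tcp_pos: [0.6231, 0.1478, 0.0325]
eef_rot: [0.514, 0.486, -0.514, 0.485]
force: [-2.0, -0.1, 3.2]
width: 0.346
```

Emit:
play_rows([
  {"tx":0.01,"ty":0,"tz":0,"rx":0,"ry":0,"rz":0,"jaw":28},
  {"tx":0.01,"ty":0,"tz":0,"rx":0,"ry":0,"rz":0,"jaw":28},
], squeeze=15)

```text
t: 27.98
tcp_pos: [0.6232, 0.1478, 0.0325]
eef_rot: [0.514, 0.486, -0.514, 0.485]
force: [-3.0, -0.4, 6.9]
width: 0.344
```

Emit:
play_rows([
  {"tx":-0.015,"ty":0,"tz":0,"rx":0,"ry":0,"rz":0,"jaw":28},
  {"tx":-0.015,"ty":0,"tz":0,"rx":0,"ry":0,"rz":0,"jaw":33},
  {"tx":-0.015,"ty":0,"tz":0,"rx":0,"ry":0,"rz":0,"jaw":35},
  {"tx":-0.015,"ty":0,"tz":0,"rx":0,"ry":0,"rz":0,"jaw":40},
  {"tx":-0.015,"ty":0,"tz":0,"rx":0,"ry":0,"rz":0,"jaw":48},
  {"tx":-0.015,"ty":0,"tz":0,"rx":0,"ry":0,"rz":0,"jaw":54},
  {"tx":-0.2,"ty":0,"tz":0,"rx":0,"ry":0,"rz":0,"jaw":60},
  {"tx":-0.8,"ty":0,"tz":0,"rx":0,"ry":0,"rz":0,"jaw":60},
  {"tx":-1.8,"ty":0,"tz":0,"rx":0,"ry":0,"rz":0,"jaw":60},
  {"tx":-2.8,"ty":0,"tz":0,"rx":0,"ry":0,"rz":0,"jaw":60},
  {"tx":-3.6,"ty":-0.5,"tz":0,"rx":0,"ry":0,"rz":0,"jaw":60},
  {"tx":-3.6,"ty":-1.2,"tz":0,"rx":0,"ry":0,"rz":0,"jaw":60},
], squeeze=15)

```text
t: 29.48
tcp_pos: [0.5652, 0.1511, 0.2157]
eef_rot: [0.517, 0.484, -0.512, 0.486]
force: [-0.3, -0.7, -0.4]
width: 0.655
```

Run:
```python
from h import *
g=get_image("wrist"); cv2.imwrite("pics/w11.png",g["img"][:,:,::-1])
for k in H: 
  for b in blobs(g["img"],k)[:1]: print(k,b,plane(g,*b[1],H[k]+.001,True).round(4))
G={n:get_image(n) for n in ("scene","side")}
for k in H:
    rs=[]
    for n in G:
        for b in blobs(G[n]["img"],k):
            p=plane(G[n],*b[1],.055)
            if .58<p[0]<.66 and -.06<p[1]<.18: rs.append(ray(G[n],*b[1])); break
    print(k,len(rs),tri(rs).round(4) if len(rs)>1 else "")
for n,k in (("scene",(60,140,420,300)),("side",(190,190,280,180))):
    x,y,w,h=k; cv2.imwrite(f"pics/f_{n}.png",cv2.resize(G[n]["img"][y:y+h,x:x+w],None,fx=1.8 if n=="scene" else 2.8,fy=1.8 if n=="scene" else 2.8,interpolation=cv2.INTER_CUBIC)[:,:,::-1])
```

```text
obj_yellow (221, [368.5, 373.7], [355, 367, 27, 12]) [ 0.6119 -0.0229  0.047 ]
obj_green (509, [371.4, 339.1], [359, 326, 28, 29]) [0.6138 0.0276 0.055 ]
obj_blue (495, [373.2, 287.7], [362, 274, 30, 33]) [0.6146 0.0893 0.063 ]
obj_pink (846, [381.8, 230.3], [364, 213, 37, 36]) [0.622  0.1472 0.071 ]
obj_yellow 2 [ 0.6128 -0.0321  0.0432]
obj_green 2 [0.6162 0.027  0.0495]
obj_blue 2 [0.6194 0.087  0.0578]
obj_pink 2 [0.6226 0.1464 0.066 ]
```

View pics/f_side.png

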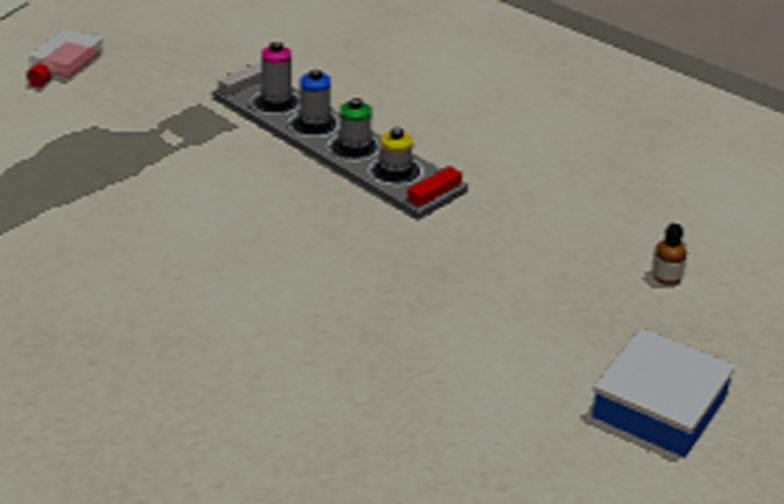

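View pics/f_scene.png

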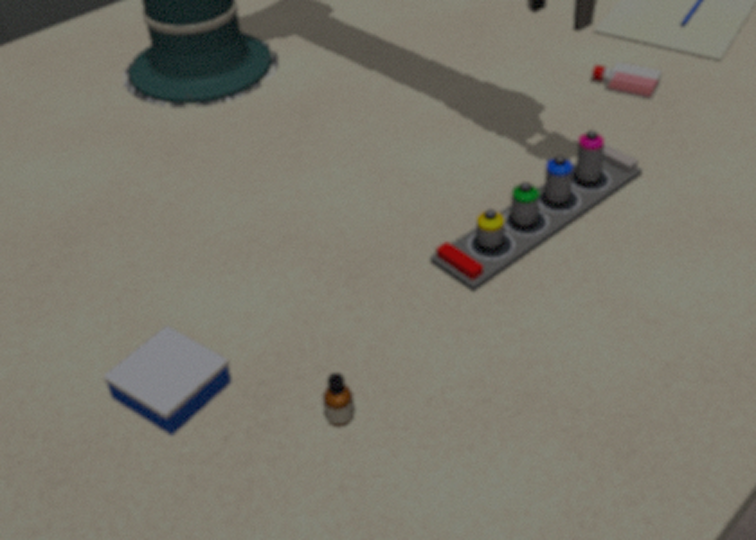

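All four stand upright in order. The triangulated axes are within about 2 mm of the mark centres, and the flask, slide box and oil bottle look undisturbed. Handing in.

```bash
python3 -c "
from h import *
print(observe()['joint_vel'].round(3)); print(job_done())"
```

```text
[ 0.018  0.042 -0.001 -0.041 -0.006 -0.011  0.007]
the job is handed in; nothing more can be done
None
```

I lined up all four objectives on the rack and handed the job in at about 30 s on the robot clock. Counting from the red end block, the order is yellow, green, blue, pink. Each was lowered in sub-millimetre steps near the rack until the wrist felt contact. Every force reading at the end of a move stayed below 10 N.

- **Position:** In the final scene and side views all four stand upright. Triangulating between those two views puts each one within about 2 mm of its mark centre.
- **Bystanders:** The flask, slide box and oil bottle look undisturbed in those pictures. I judged that by eye and did not measure them.
- **Disagreement:** The last wrist view disagreed with the other two for some objectives, by about 9 mm for yellow and 5 mm for blue. The fingers or uneven lighting seem to have hidden part of those collars. An earlier wrist view from directly above put green and blue within about 1 mm of their marks.

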